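Clear the light controller and hold its recessed reset

ROBOT

A 7-joint arm with a two-finger parallel gripper is mounted at the origin on the work surface. World frame = base frame: x ahead of the robot, y to its left, z up, the work surface at z = 0. Lengths are in m, angles in rad, forces in N, time in s.
With the tool pointing down it reaches from about 0.425 to 0.925 m from the base axis. Payload 6.8 kg.
Tool frame: the origin (TCP) lies midway between the tips of the shut fingers; the grasp point (between the pads) lies 19 mm behind it; z points along the fingers, x is the direction in which the jaws open and shut, and the axes are right-handed (so a half turn about z gives the same grasp; the last joint's range is limited). The gripper opens to 85 mm and grips with 20 to 120 N. Pads are 22 mm wide; open, the fingers measure 114 mm over their backs; the gripper's body (76 mm by 85 mm) begins 54 mm behind the grasp point. The pads swing forward as they close: fully open they stand 13 mm farther back than shut.
Start: joints at [-1.299, 0.477, 0.022, 1.555, -0.011, 1.109, -0.083], TCP at [0.25, 0.627, 0.231] pointing down, gripper open.
Joint ranges: [-2.96, 2.96], [-0.34, 2.1], [-1.41, 1.46], [0.24, 2.44], [-1.37, 4.51], [0.17, 1.92], [-2.96, 2.96]. Speed limits (rad/s): [2.39, 2.39, 3.14, 3.14, 3.14, 3.14, 3.14].

INTERFACE

Orientations are given as a unit quaternion [w, x, y, z].
In Python, from station import bot, imaging, nets gives the robot as it stands. The module is installed in compiled form; this text tells all that it offers.
- The arm moves only by the tool apply_moves, never from a script. Its argument "moves" is text: rows parted by semicolons, each of 7 numbers parted by spaces: the gripper command: -1 is fully open, 1 is shut, values between are in proportion, then the shift along the tool's x, y, z normalised to -1 to 1, where 1 is 120 mm, then the turn, a rotation vector about the tool's x, y, z normalised to -1 to 1, where 1 is 4 degrees. In form: hand dx dy dz rx ry rz; .... A call has 1 to 12 rows; each row shifts and turns the commanded pose from where the row before left it, along the tool's axes as they then stand; what a row does not reach is not made up. A row lasts 1/12 s, in which the tool goes at most 41.7 mm and 7.16 degrees, less where a joint would pass 70% of its speed; a pose out of reach is approached as far as the arm can. A call with a number of a shift or a turn outside -1 to 1 is refused whole. A call with a gripper value outside its range is refused whole. The fingers move at their own pace and stop on an object; "force" is the grip in N (left out, the last holds). Time passes only in rows, so rows that do not move let the fingers close. It gives the time, the measured TCP pose, the force and the opening at its end, in the units of the state.
- bot.get_obs(): the state, without advancing time (a new reading comes with each control period).
- imaging.read_camera(name): name is "scene" or "top" or "wrist"; returns a dict with "image" (400x640x3 uint8, red, green, blue), "fx", "fy", "cx", "cy" (pixels), "view" (4x4, takes a point from world to camera coordinates); the wrist camera has in their place "mount" (4x4, takes a point from camera to tool coordinates, whose origin is the TCP and whose axes are the tool frame's). Camera axes: x right, y down, z forward; pixel columns grow to the right and rows downward; lengths in m; the calibration is good to about 2 mm. A picture is of the moment at which its call begins: read the wrist's pose just before it. There is no depth.
- bot.hand_in(): hands the job in, once; it reports no verdict.
Trained networks look in a picture, given as the dict that the camera call returned (one of the last four; its "shot" number tells which), for a name from the list of things; names that differ only in an ending like _2 or _b are one class to them, and where a whole thing is asked for, a point or a joint stands for the part that bears it (a point fixed in the world has none). Each returns a list of dicts, best first, with "score" (0 to 1); they miss things now and then, are a little off and sometimes report something else, mostly with a low value. They report only what shows in the picture. A call takes as long as a camera call. They do not tell look-alikes from the thing itself.
- nets.spot_in(picture, name): "rect" ([left, top, right, bottom] in pixels, round what is visible of it).
- nets.outline_of(picture, name): "region" (400x640 bool, what is visible of it) and "rect" ([left, top, right, bottom] in pixels, round what is visible of it).
- nets.spot_point(picture, name): "location" ([column, row] in pixels: a listed point, or the origin of a listed thing).
The state is a dict: "t": time; "q": joint angles; "joint_vel": joint speeds; "joint_torque": joint torques, N m; "eef_pos": TCP position; "tool_rot": TCP orientation; "contact_force": force on the tool from outside, world axes, zero at the start; "torque": the same for the moment, N m; "gripper_width": opening from 0.0 (shut) to 1.0 (fully open).
Only numpy, scipy, OpenCV 4.12 (cv2) and the standard library are available. Lean on these libraries where they do the work, as an engineer would, in place of code of your own. Each camera call takes 0.05 s, during which the arm holds its last target.

TASK

The light controller needs a reset, but the wire basket standing on it covers the reset hole: hang the basket by its handle over both prongs of the hook stand and let go of it. Then take the stylus from its block, reach through the hole in the controller's top and push the recessed button fully down with it; finish while still gripping the stylus and holding the button down. Leave the spool, the bottle and the circuit board where they are.

Things in the scene. Friction and masses are not known exactly. Their poses are not given: they have to be found in the camera images.
- controller: Grey bench light controller, a fixed box 120 (x) x 190 (y) x 70 mm high; origin: centre of its underside on the bench, z up. The reset hole is in its flat top at x -5, y +30 mm; decorative vent slots lie at the -y end.
- reset_hole (a point): Centre of the mouth of the round reset hole, 16 mm wide, vertical, level with the controller's top (70 mm above the bench). The top of the button lies 20 mm below this point when up, and fills the hole (15 mm wide). Hidden under the basket at the start. Axes as the controller.
- reset_top (a point): Centre of the top face of the recessed white button in the hole (moves down with it).
- reset (a joint): Travel of the recessed button in m: 0 up, 0.006 fully down (against a stop). A spring pushes it back up: about 1.5 N to start it, 5 N fully down.
- basket: Loose basket of bare steel wire, 70 (x) x 130 (y) x 50 mm high, about 0.16 kg, standing on the controller over the hole; origin: centre of its underside, z up. Rigid bail handle of 8 mm round bar: uprights at y +-61 mm joined by a level bar along y, its centre line 115 mm above the underside; free opening between rim and bar 61 mm high, 114 mm wide. Same either way round.
- basket_bar (a point): Middle of the centre line of the handle's level bar (115 mm above the basket's underside); axes as the basket, bar along y.
- stand: Fixed hook stand left or right of the controller: black base 130 x 130 x 18 mm, steel pillar, two parallel prongs of 8 mm bar pointing to its -x at y +-35 mm (62 mm free between). Origin on the bench 2 mm to -x of below the seat; pillar at x +89 mm, its head 223 mm high. The prongs run from a crossbar at x +85 mm gently down to the seat and end in upturned tips at x -18 mm.
- stand_seat (a point): Seat, midway between the prongs: low point of their upper faces, 200 mm above the bench; a hung bar's centre line rests 4 mm above it. Axes as the stand: +x to the pillar, y along a hung bar. Prong tips rise 20 mm above it, reaching 24 mm to -x: bring the bar in from -x above the tips, prongs passing through the handle's opening, then lower it.
- stylus: Loose stylus, about 40 g, standing upright in the block: a round plain black handle 14 mm in diameter and 75 mm long (55 to 130 mm above the tip) on a 7 mm round steel shaft with a rounded tip. Origin at the tip, z along the stylus towards the handle's top.
- stylus_tip (a point): Tip of the stylus shaft (same point as the stylus's origin).
- block: Fixed aluminium block 60 x 60 x 62 mm high with a vertical 10 mm hole through its middle that holds the stylus shaft; the handle's lower end rests on the block's top, tip 7 mm above the bench. Origin: centre of its underside. On the other side of the controller from the stand.
- spool: Bystander: grey spool 60 mm in diameter, 48 mm high, standing beyond the controller; origin at the centre of its underside.
- bottle: Bystander: white bottle 44 mm in diameter, 110 mm high, beyond the controller; origin at the centre of its underside.
- board: Bystander: green circuit board 50 x 80 mm, 12 mm high with its parts, lying near the robot to the left; origin at the centre of its underside.
There are look-alikes about, which are no part of the job. What is shaped like the basket but blue or green is not meant.

How it is judged:
On the way, in this order (a step that is already met when the one before it is completed fails the run):
1. the basket hangs by its handle on both prongs, let go (contact force between basket and stand above 0.4 N and contact force between each of the arm, the fingers and basket below 0.1 N and x of basket_bar in the frame of stand_seat between -0.02 and 0.08 m and y of basket_bar in the frame of stand_seat between -0.03 and 0.03 m and z of basket_bar in the frame of stand_seat between -0.01 and 0.03 m and angle between basket's own z axis and vertical below 0.3 rad), for 0.3 s.
2. the stylus is gripped and lifted out of its block (contact force between the fingers and stylus above 1 N and height (world z) of stylus_tip above 0.07 m), for 0.1 s.
3. the stylus holds the button down (value of joint reset above 0.0045 m and distance between stylus_tip and reset_top below 0.01 m and contact force between the fingers and stylus above 1 N), for 0.2 s.
At the end, for the whole second after the job is handed in: Button at least 4.5 mm down (of 6), stylus tip within 10 mm of its top, stylus in the fingers; basket hanging untouched on the prongs, tilt under 0.3 rad, bar -20 to +80 mm along the prongs, within 30 mm sideways and -10 to +30 mm in height of the seat (all of step 1 and all of step 3); the arm keeps its last pose, push and grip.
It fails at once if the spool is moved more than 30 mm (distance of spool from where it was at the start of the episode above 0.03 m).
It fails at once if the bottle is moved more than 30 mm (distance of bottle from where it was at the start of the episode above 0.03 m).
It fails at once if the board is moved more than 30 mm (distance of board from where it was at the start of the episode above 0.03 m).
It also fails if it takes over 67 s, if anything falls off the work surface, if the arm or the gripper's body presses on something with over 40 N, if the wrist force passes 120 N, or if a joint passes its speed limit or range.

## Working session

There is one attempt and no reset: what is moved stays moved. The work goes in short steps, Python scripts to look and compute and a tool call to move; the robot and the scene stay as the last step left them, time stands still between calls to the robot, and variables do not carry over. Pictures are saved under pics/ and viewed, and the job is handed in when it is done.

Besides the shell and the picture viewer there is one more tool, called after ">>>" by a JSON object that holds its "op" and its "data", one argument or row to a line. apply_moves: Moves the arm, as the interface text tells. Scaled input: -1 to 1 covers 120 mm each way for a shift and 4 degrees each way for a turn. Its arguments: {"type":"object","properties":{"moves":{"type":"string"},"force":{"type":"number"}},"required":["moves"]}

```bash
mkdir -p pics; cat > h.py <<'E'
import numpy as np,cv2
from station import bot,imaging,nets
from scipy.spatial.transform import Rotation as R
def save(p,n): cv2.imwrite('pics/'+n+'.png',cv2.cvtColor(p['image'],cv2.COLOR_RGB2BGR))
def rot(o):
    w,x,y,z=o['tool_rot'];return R.from_quat([x,y,z,w]).as_matrix()
def ray(p,uv,o=None):
    d=np.array([(uv[0]-p['cx'])/p['fx'],(uv[1]-p['cy'])/p['fy'],1.])
    if 'view' in p:
        V=np.array(p['view']);Rm=V[:3,:3];return -Rm.T@V[:3,3],Rm.T@d
    M=np.array(p['mount']);T=rot(o);return T@M[:3,3]+np.array(o['eef_pos']),T@M[:3,:3]@d
def atz(p,uv,z,o=None):
    c,d=ray(p,uv,o);return c+d*(z-c[2])/d[2]
def tri(rs):
    A=np.zeros((3,3));b=np.zeros(3)
    for c,d in rs:
        d=d/np.linalg.norm(d);P=np.eye(3)-np.outer(d,d);A+=P;b+=P@c
    x=np.linalg.solve(A,b);return x,[np.linalg.norm((np.eye(3)-np.outer(d,d)/(d@d))@(x-c)) for c,d in rs]
def proj(p,X,o=None):
    X=np.array(X,float)
    if 'view' in p: c=(np.array(p['view'])@np.r_[X,1])[:3]
    else:
        M=np.array(p['mount']);t=rot(o).T@(X-np.array(o['eef_pos']));c=M[:3,:3].T@(t-M[:3,3])
    return np.array([p['fx']*c[0]/c[2]+p['cx'],p['fy']*c[1]/c[2]+p['cy']])
E
cat > a.py <<'E'
from h import *
np.set_printoptions(precision=4,suppress=True)
o=bot.get_obs();print(o);print(rot(o))
P={}
for c in ['scene','top']:
    p=imaging.read_camera(c);P[c]=p;save(p,c+'0');print(c,p['fx'],p['cx'],p['cy'],p['view'])
for n in ['controller','basket','stand','stylus','block','spool','bottle','board']:
    for c in P:
        print(n,c,[(np.round(r['location']).tolist(),round(r['score'],2)) for r in nets.spot_point(P[c],n)][:4],[(np.round(r['rect']).tolist(),round(r['score'],2)) for r in nets.spot_in(P[c],n)][:4])
for n in ['basket_bar','stand_seat','stylus_tip','reset_hole']:
    for c in P:
        print(n,c,[(np.round(r['location'],1).tolist(),round(r['score'],2)) for r in nets.spot_point(P[c],n)][:4])
E
python3 a.py
```

```text
{'t': 0.0, 'q': array([-1.2991,  0.4778,  0.0224,  1.5565, -0.0115,  1.1093, -0.0831]), 'joint_vel': array([ 0.0006, -0.0007,  0.0004, -0.0002,  0.    ,  0.0007,  0.0015]), 'joint_torque': array([ -0.0016, -59.6437,   1.6065, -28.1204,   0.0123,   0.0092,
         0.    ]), 'eef_pos': array([0.25  , 0.6264, 0.2304]), 'tool_rot': array([ 0.0005,  0.8279,  0.5609, -0.0007]), 'contact_force': array([-0.1246,  0.5725,  0.4757]), 'torque': array([-0.0137,  0.0043,  0.0265]), 'gripper_width': 0.9988611647818149}
[[ 0.3707  0.9288 -0.0005]
 [ 0.9288 -0.3707 -0.0017]
 [-0.0018  0.0001 -1.    ]]
scene 505.37887342408646 330.04572867834884 202.63555067641423 [[-0.3673  0.9301  0.0047  0.1909]
 [ 0.6344  0.2542 -0.73   -0.2459]
 [-0.6802 -0.2651 -0.6834  1.6075]
 [ 0.      0.      0.      1.    ]]
top 384.5668093035594 309.3431652499312 197.96665923054996 [[-0.0192 -0.9995 -0.0247  0.0301]
 [-0.9948  0.0215 -0.0997  0.5595]
 [ 0.1002  0.0226 -0.9947  1.0805]
 [ 0.      0.      0.      1.    ]]
controller scene [([324.0, 252.0], 0.6)] [([280.0, 207.0, 375.0, 279.0], 0.67), ([162.0, 135.0, 232.0,
[... 1290 characters left out ...]
.0], 0.77)]
bottle top [([353.0, 131.0], 0.82)] [([347.0, 118.0, 362.0, 138.0], 0.8)]
board scene [([454.0, 216.0], 0.7)] [([437.0, 207.0, 470.0, 225.0], 0.92)]
board top [([224.0, 274.0], 0.75)] [([209.0, 263.0, 239.0, 287.0], 0.81), ([282.0, 178.0, 331.0, 206.0], 0.58)]
basket_bar scene [([424.7, 277.3], 0.78), ([334.6, 194.9], 0.74), ([371.1, 169.8], 0.64)]
basket_bar top [([295.9, 263.5], 0.95), ([217.8, 162.4], 0.75), ([302.9, 189.3], 0.57)]
stand_seat scene [([199.3, 147.8], 0.95), ([337.1, 194.9], 0.33), ([475.1, 281.5], 0.18)]
stand_seat top [([446.9, 190.1], 0.97)]
stylus_tip scene []
stylus_tip top []
reset_hole scene [([340.3, 233.1], 0.93)]
reset_hole top [([297.4, 194.3], 0.61)]
```

View pics/scene0.png

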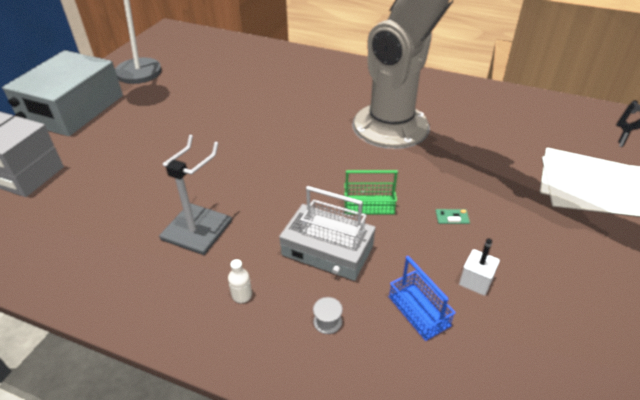

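View pics/top0.png

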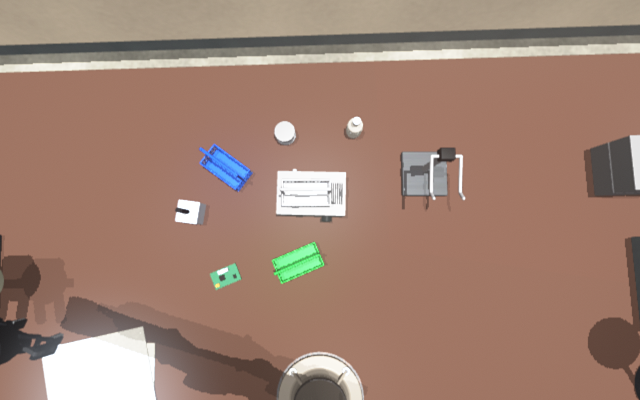

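The scene shows three basket-shaped things: steel wire on the controller (scene ~335,215; top ~305,193), blue (scene 421,300) and green (scene 371,195). The steel one fits, because it is bare steel and stands on the controller. I'll confirm it in an enlarged crop.

```bash
cat > b.py <<'E'
from h import *
np.set_printoptions(precision=4,suppress=True)
s=cv2.imread('pics/scene0.png');t=cv2.imread('pics/top0.png')
a=cv2.resize(s[170:290,260:400],None,fx=4,fy=4,interpolation=cv2.INTER_CUBIC)
b=cv2.resize(t[160:230,260:360],None,fx=5.6,fy=4.8,interpolation=cv2.INTER_CUBIC)
cv2.imwrite('pics/c1.png',a);
cv2.imwrite('pics/c2.png',cv2.resize(t[140:225,265:475],None,fx=3.8,fy=3.8,interpolation=cv2.INTER_CUBIC))
cv2.imwrite('pics/c3.png',cv2.resize(s[120:260,140:260],None,fx=4,fy=4,interpolation=cv2.INTER_CUBIC))
S=imaging.read_camera('scene');T=imaging.read_camera('top')
print(ray(S,(0,0))[0],ray(T,(0,0))[0])
for n,u,v in [('bar',(334.6,194.9),(302.9,189.3)),('seat',(199.3,147.8),(446.9,190.1)),('hole',(340.3,233.1),(297.4,194.3)),('ctrl',(324,252),(309,195)),('stand',(212,212),(426,202)),('block',(474,283),(192,214))]:
    print(n,tri([ray(S,u),ray(T,v)]))
for n,u,v in [('spool',(326,324),(285,135)),('bottle',(242,296),(353,131)),('board',(454,216),(224,274)),('ctrl',(324,252),(309,195)),('stand',(212,212),(426,202)),('block',(474,283),(192,214)),('green',(368,203),(296,262)),('blue',(418,308),(231,167))]:
    print(n,atz(S,u,0),atz(T,v,0))
E
python3 b.py
```

```text
[1.3194 0.3112 0.9182] [ 0.4489 -0.0064  1.1313]
bar (array([0.5662, 0.0293, 0.1882]), [np.float64(0.0013108825594119282), np.float64(0.001310882559411939)])
seat (array([ 0.5533, -0.3145,  0.2089]), [np.float64(0.0007363002417722777), np.float64(0.0007363002417722449)])
hole (array([0.5671, 0.0472, 0.0769]), [np.float64(0.0033738652560765152), np.float64(0.0033738652560765664)])
ctrl (array([0.5738, 0.0134, 0.0043]), [np.float64(0.0071313809661194836), np.float64(0.007131380966119453)])
stand (array([ 0.5442, -0.325 , -0.0107]), [np.float64(0.0005121458391195383), np.float64(0.0005121458391195131)])
block (array([ 0.5246,  0.3637, -0.0055]), [np.float64(0.006478747728392929), np.float64(0.006478747728393063)])
spool [0.7583 0.085  0.    ] [0.755 0.089 0.   ]
bottle [ 0.7601 -0.115  -0.    ] [ 0.762  -0.1156  0.    ]
board [0.3333 0.2715 0.    ] [0.3455 0.2725 0.    ]
ctrl [0.5728 0.0053 0.    ] [0.5717 0.0202 0.    ]
stand [ 0.5531 -0.3171  0.    ] [ 0.5436 -0.3225  0.    ]
block [0.5327 0.3574 0.    ] [0.5226 0.3685 0.    ]
green [0.3694 0.0491 0.    ] [0.3764 0.0618 0.    ]
blue [0.6465 0.2559 0.    ] [0.6612 0.2523 0.    ]
```

View pics/c1.png

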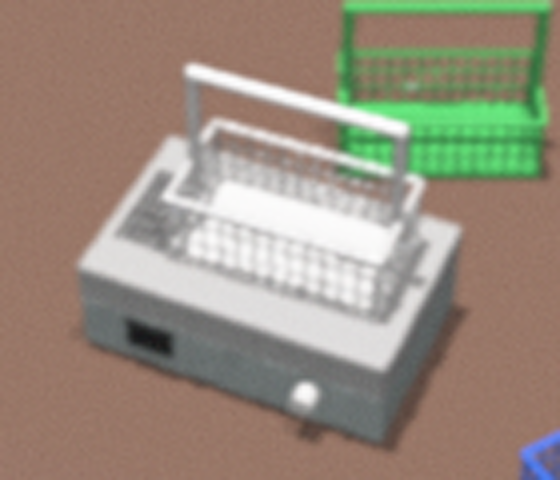

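View pics/c2.png

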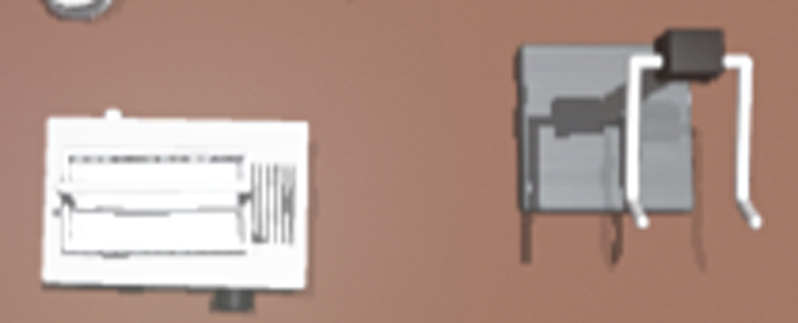

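View pics/c3.png

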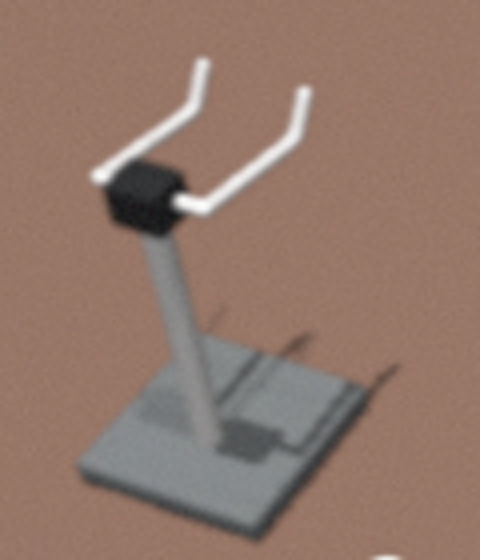

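The crop confirms it: the bare steel basket stands on the grey controller, with its bar ends at scene ~(307,188) and (361,202). The stand's prongs point towards the robot. Next I compute poses from the hand-read corners.

```bash
cat > c.py <<'E'
from h import *
from scipy.optimize import least_squares
np.set_printoptions(precision=4,suppress=True)
S=imaging.read_camera('scene');T=imaging.read_camera('top')
def fit(obs,x0):
    def f(v):
        c,s=np.cos(v[2]),np.sin(v[2]);r=[]
        for P,uv,X in obs:
            w=[v[0]+c*X[0]-s*X[1],v[1]+s*X[0]+c*X[1],X[2]]
            r+=list(proj(P,w)-np.array(uv))
        return r
    k=least_squares(f,x0,loss='soft_l1');return k.x,np.round(f(k.x),1)
# controller
obs=[(T,(276.8,171.1),(.06,.095,.07)),(T,(345.8,171.8),(.06,-.095,.07)),(T,(276.1,215.3),(-.06,.095,.07)),(T,(345.5,216.3),(-.06,-.095,.07)),
(S,(260+78/4,170+268/4),(.06,-.095,.07)),(S,(260+385/4,170+370/4),(.06,.095,.07)),(S,(260+460/4,170+230/4),(-.06,.095,.07))]
v,r=fit(obs,[.57,.01,0]);print('ctrl',v,r)
c,s=np.cos(v[2]),np.sin(v[2]);print('hole',v[0]-.005*c-.03*s,v[1]-.005*s+.03*c)
obs=[(S,(188.3,146.8),(0.002,-.035,.196)),(S,(213.8,154.5),(.002,.035,.196)),(T,(431.6,191.8),(0.002,.035,.196)),(T,(460.5,192.1),(0.002,-.035,.196)),
(S,(191.3,203.8),(-.065,-.065,.018))]
a,b=atz(S,(307.5,187.8),.185),atz(S,(361.3,202.5),.185);print('bar',a,b,(a+b)/2,np.degrees(np.arctan2(*(b-a)[:2])))
for n,u,vv in [('seatR',(188.3,146.8),(460.5,192.1)),('seatL',(213.8,154.5),(431.6,191.8)),('cbR',(164.5,164),(461.8,155.8)),('cbL',(191,172),(431.3,156.3)),('tipL',(216,143),(434.5,198.4)),('tipR',(190.8,135.8),(464,198.5))]:
    print(n,tri([ray(S,u),ray(T,vv)]))
for q in [(191.3,203.8),(232.5,218),(204.5,252.5),(160,236)]: print(atz(S,q,.018))
# block stylus
cv2.imwrite('pics/c4.png',cv2.resize(cv2.cvtColor(S['image'],4)[225:305,445:515],None,fx=7,fy=7,interpolation=cv2.INTER_CUBIC))
print(atz(S,(488,241),.137),atz(T,(180,211),.137))
E
python3 c.py
```

```text
ctrl [ 0.5687  0.0131 -0.0367] [ 0.6  0.4 -0.4  0.6  0.2 -0.9 -0.5 -0.8 -0.4 -0.2  0.2  0.2  0.2 -0.9]
hole 0.5647781712876252 0.043260720427060924
bar [ 0.5639 -0.0366  0.185 ] [0.5647 0.0882 0.185 ] [0.5643 0.0258 0.185 ] 0.35315630335218023
seatR (array([ 0.5487, -0.3499,  0.1988]), [np.float64(0.0010577428321084808), np.float64(0.0010577428321085305)])
seatL (array([ 0.5508, -0.2804,  0.1976]), [np.float64(0.001678012337740064), np.float64(0.0016780123377399497)])
cbR (array([ 0.6351, -0.3534,  0.2104]), [np.float64(0.0014585704891672525), np.float64(0.0014585704891673453)])
cbL (array([ 0.6365, -0.2821,  0.2099]), [np.float64(2.4942495483920043e-05), np.float64(2.4942495484019695e-05)])
tipL (array([ 0.533, -0.281,  0.218]), [np.float64(0.0010574234688478438), np.float64(0.0010574234688481329)])
tipR (array([ 0.5312, -0.3499,  0.2188]), [np.float64(0.000949866365883779), np.float64(0.000949866365883791)])
[ 0.5616 -0.3707  0.018 ]
[ 0.5678 -0.2455  0.018 ]
[ 0.6933 -0.2493  0.018 ]
[ 0.6875 -0.378   0.018 ]
[0.5283 0.3587 0.137 ] [0.5222 0.3548 0.137 ]
```

View pics/c4.png

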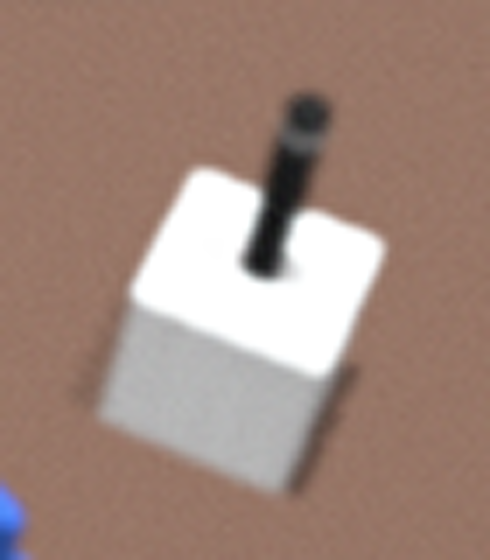

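```bash
cat > plan.py <<'E'
from h import *
import sys
# plan.py hand x y z yawdeg n : rows from the current pose to a tool-down pose
def plan(hand,x,y,z,yaw,n,o=None):
    o=o or bot.get_obs();p=np.array(o['eef_pos']);M=rot(o)
    yw=np.radians(yaw);G=np.array([[np.cos(yw),np.sin(yw),0],[np.sin(yw),-np.cos(yw),0],[0,0,-1.]])
    rv=R.from_matrix(M.T@G).as_rotvec()/n
    st=(np.array([x,y,z])-p)/n;Mc=M.copy();out=[]
    for i in range(n):
        s=Mc.T@st/.12;r=np.degrees(rv)/4
        out.append(f"{hand:g} "+' '.join('%g'%round(v,3) for v in [*s,*r]));Mc=Mc@R.from_rotvec(rv).as_matrix()
    for i in range(0,n,12): print('; '.join(out[i:i+12]));print()
if __name__=='__main__':
    a=list(map(float,sys.argv[1:]));plan(*a[:5],int(a[5]))
E
python3 plan.py -1 .564 .026 .30 0 23
```

```text
-1 -0.16 0.186 -0.025 0 0 0.742; -1 -0.15 0.194 -0.025 0 0 0.742; -1 -0.14 0.202 -0.025 0 0 0.742; -1 -0.129 0.209 -0.025 0 0 0.742; -1 -0.118 0.215 -0.025 0 0 0.742; -1 -0.107 0.221 -0.025 0 0 0.742; -1 -0.095 0.226 -0.025 0 0 0.742; -1 -0.084 0.231 -0.025 0 0 0.742; -1 -0.072 0.235 -0.025 0 0 0.742; -1 -0.059 0.238 -0.025 0 0 0.742; -1 -0.047 0.241 -0.025 0 0 0.742; -1 -0.034 0.243 -0.025 0 0 0.742

-1 -0.022 0.245 -0.025 0 0 0.742; -1 -0.009 0.245 -0.025 0 0 0.742; -1 0.004 0.246 -0.025 0 0 0.742; -1 0.016 0.245 -0.025 0 0 0.742; -1 0.029 0.244 -0.025 0 0 0.742; -1 0.042 0.242 -0.025 0 0 0.742; -1 0.054 0.24 -0.025 0 0 0.742; -1 0.066 0.236 -0.025 0 0 0.742; -1 0.079 0.233 -0.025 0 0 0.742; -1 0.091 0.228 -0.025 0 0 0.742; -1 0.102 0.223 -0.025 0 0 0.742
```

>>> {"op": "apply_moves", "data": {
  "moves": "-1 -0.16 0.186 -0.06 0 0 0.74; -1 -0.15 0.194 -0.06 0 0 0.74; -1 -0.14 0.2 -0.06 0 0 0.74; -1 -0.13 0.21 -0.06 0 0 0.74; -1 -0.12 0.215 -0.06 0 0 0.74; -1 -0.107 0.22 -0.06 0 0 0.74; -1 -0.095 0.226 -0.06 0 0 0.74; -1 -0.084 0.23 -0.06 0 0 0.74; -1 -0.07 0.235 -0.06 0 0 0.74; -1 -0.06 0.24 -0.05 0 0 0.74; -1 -0.05 0.24 0 0 0 0.74; -1 -0.034 0.243 0 0 0 0.74",
  "force": 40
}}

```text
t: 3.3
eef_pos: [0.4141, 0.3122, 0.3028]
tool_rot: [-0.0, 0.96, 0.28, 0.001]
contact_force: [-0.0, 0.3, -0.0]
gripper_width: 1.004
```

>>> {"op": "apply_moves", "data": {
  "moves": "-1 -0.022 0.245 0 0 0 0.742; -1 -0.009 0.245 0 0 0 0.742; -1 0.004 0.246 0 0 0 0.742; -1 0.016 0.245 0 0 0 0.742; -1 0.029 0.244 0 0 0 0.742; -1 0.042 0.242 0 0 0 0.742; -1 0.054 0.24 0 0 0 0.742; -1 0.066 0.236 0 0 0 0.742; -1 0.079 0.233 0 0 0 0.742; -1 0.091 0.228 0 0 0 0.742; -1 0.102 0.223 0 0 0 0.742; -1 0 0 0 0 0 0"
}}

```text
t: 4.3
eef_pos: [0.5656, 0.0195, 0.3026]
tool_rot: [0.002, 1.0, -0.005, 0.001]
contact_force: [-0.0, -0.8, 0.8]
gripper_width: 1.002
```

```bash
cat > w.py <<'E'
from h import *
import sys
np.set_printoptions(precision=4,suppress=True)
o=bot.get_obs();p=imaging.read_camera('wrist');save(p,sys.argv[1]);print(o['t'],o['eef_pos'],rot(o)[:,0],rot(o)[:,2],o['contact_force'],o['gripper_width'])
print(np.array(p['mount']),p['fx'],p['cx'],p['cy'])
for n in sys.argv[2:]:
    for r in nets.spot_point(p,n)[:3]:
        c,d=ray(p,r['location'],o);print(n,np.round(r['location'],1),round(r['score'],2),[(z,atz(p,r['location'],z,o)[:2]) for z in (0.07,.137,.185,.2)])
E
python3 w.py w1 basket_bar basket reset_hole
```

```text
4.3 [0.5656 0.0195 0.3026] [ 1.     -0.0093  0.0021] [ 0.0021 -0.0031 -1.    ] [-0.0148 -0.7999  0.828 ] 1.001886188286488
[[ 1.     -0.0009 -0.      0.0007]
 [ 0.0008  0.9652  0.2615 -0.0663]
 [-0.0002 -0.2615  0.9652 -0.1425]
 [ 0.      0.      0.      1.    ]] 331.97139276900134 323.0860595370931 200.6472351296433
basket_bar [131.1 148.7] 0.65 [(0.07, array([0.3517, 0.0462])), (0.137, array([0.3901, 0.0533])), (0.185, array([0.4176, 0.0585])), (0.2, array([0.4262, 0.0601]))]
basket_bar [323.2 191.9] 0.61 [(0.07, array([ 0.5667, -0.006 ])), (0.137, array([0.5666, 0.0105])), (0.185, array([0.5666, 0.0223])), (0.2, array([0.5666, 0.026 ]))]
basket [183.7 138.1] 0.96 [(0.07, array([0.4121, 0.0573])), (0.137, array([0.4397, 0.0624])), (0.185, array([0.4595, 0.0661])), (0.2, array([0.4656, 0.0673]))]
basket [322.3 164.7] 0.84 [(0.07, array([0.5659, 0.0258])), (0.137, array([0.5661, 0.0366])), (0.185, array([0.5661, 0.0444])), (0.2, array([0.5662, 0.0468]))]
basket [465.7 107.5] 0.52 [(0.07, array([0.7227, 0.0869])), (0.137, array([0.6948, 0.0868])), (0.185, array([0.6748, 0.0867])), (0.2, array([0.6686, 0.0867]))]
```

View pics/w1.png

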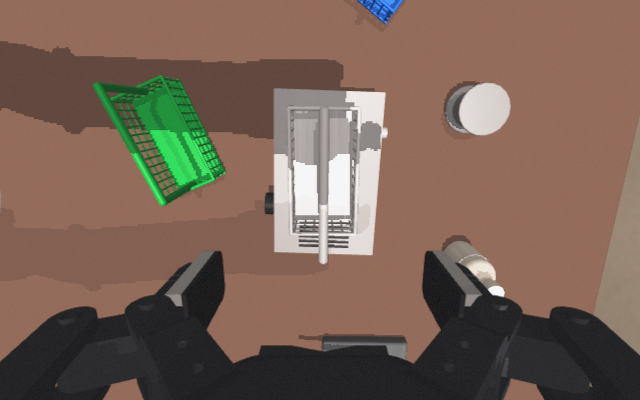

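```bash
python3 - <<'E'
from h import *
o=bot.get_obs();p=imaging.read_camera('wrist')
a,b=atz(p,(323.5,109),.187,o),atz(p,(323,262),.187,o);print(o['t'],o['eef_pos'],a,b,(a+b)/2)
E
python3 plan.py -1 .5655 .025 .168 0 8
```

```text
4.5 [0.56355239 0.02741855 0.30194194] [0.56432602 0.09505525 0.187     ] [ 0.56422898 -0.02968888  0.187     ] [0.5642775  0.03268319 0.187     ]
-1 0.002 0.003 0.14 -0.001 0.001 0.007; -1 0.002 0.003 0.14 -0.001 0.001 0.007; -1 0.002 0.003 0.14 -0.001 0.001 0.007; -1 0.002 0.003 0.14 -0.001 0.001 0.007; -1 0.002 0.003 0.14 -0.001 0.001 0.007; -1 0.002 0.003 0.14 -0.001 0.001 0.007; -1 0.002 0.003 0.14 -0.001 0.001 0.007; -1 0.002 0.003 0.14 -0.001 0.001 0.007
```

>>> {"op": "apply_moves", "data": {
  "moves": "-1 0.002 0 0.14 0 0 0; -1 0.002 0 0.14 0 0 0; -1 0.002 0 0.14 0 0 0; -1 0.002 0 0.14 0 0 0; -1 0 0 0.14 0 0 0; -1 0 0 0.14 0 0 0; -1 0 0 0.14 0 0 0; -1 0 0 0.14 0 0 0; -1 0 0 0 0 0 0; -1 0 0 0 0 0 0"
}}

```text
t: 5.38
eef_pos: [0.5641, 0.0274, 0.1673]
tool_rot: [-0.0, 1.0, 0.002, -0.001]
contact_force: [0.1, 0.9, 0.0]
gripper_width: 1.002
```

```bash
python3 w.py w2 ; python3 - <<'E'
from h import *
p=imaging.read_camera('scene');cv2.imwrite('pics/s2.png',cv2.cvtColor(cv2.resize(p['image'][100:300,240:440],None,fx=3,fy=3),4))
E
```

```text
5.3833 [0.5641 0.0274 0.1673] [ 1.      0.0032 -0.0018] [-0.0018  0.0001 -1.    ] [0.0516 0.8615 0.0428] 1.0017486947197072
[[ 1.     -0.0009 -0.      0.0007]
 [ 0.0008  0.9652  0.2615 -0.0663]
 [-0.0002 -0.2615  0.9652 -0.1425]
 [ 0.      0.      0.      1.    ]] 331.97139276900134 323.0860595370931 200.6472351296433
```

View pics/w2.png

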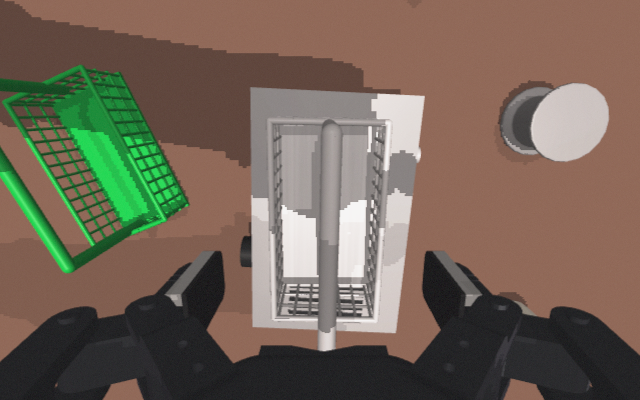

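View pics/s2.png

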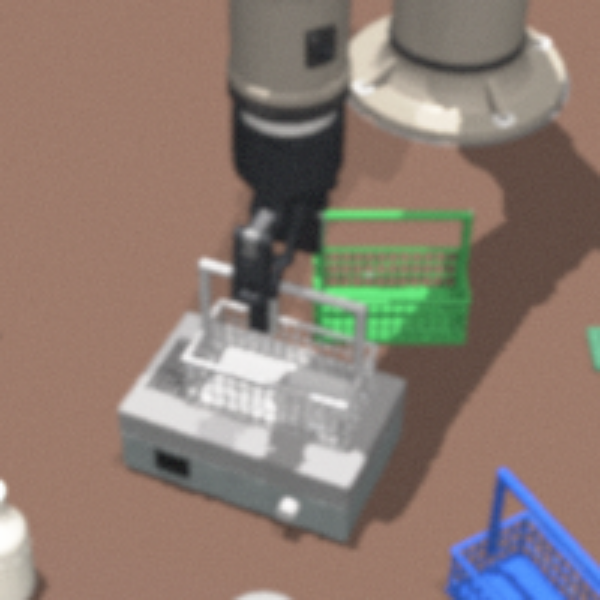

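The bar (wrist column ~328) lies between the open pads, so I'm closing.

>>> {"op": "apply_moves", "data": {
  "moves": "1 0.01 0 0 0 0 0; 1 0.005 0 0 0 0 0; 1 0 0 0 0 0 0; 1 0 0 0 0 0 0; 1 0 0 0 0 0 0; 1 0 0 0 0 0 0; 1 0 0 0 0 0 0; 1 0 0 0 0 0 0; 1 0 0 0 0 0 0; 1 0 0 0 0 0 0",
  "force": 50
}}

```text
t: 6.32
eef_pos: [0.5666, 0.0261, 0.1677]
tool_rot: [-0.0, 1.0, 0.001, -0.0]
contact_force: [-0.5, 0.6, 1.8]
gripper_width: 0.071
```

>>> {"op": "apply_moves", "data": {
  "moves": "1 0 0 0 0 0 0; 1 0 0 -0.1 0 0 0; 1 0 0 -0.1 0 0 0; 1 0 0 -0.1 0 0 0; 1 0 0 -0.1 0 0 0; 1 0 0 -0.1 0 0 0; 1 0 0 -0.1 0 0 0; 1 0 0 0 0 0 0; 1 0 0 0 0 0 0"
}}

```text
t: 7.07
eef_pos: [0.5671, 0.0263, 0.2406]
tool_rot: [-0.0, 1.0, 0.001, 0.001]
contact_force: [0.3, 0.5, -2.6]
gripper_width: 0.07
```

```bash
python3 w.py w3 ; python3 - <<'E'
from h import *
p=imaging.read_camera('scene');cv2.imwrite('pics/s3.png',cv2.cvtColor(cv2.resize(p['image'][100:300,240:440],None,fx=3,fy=3),4))
E
```

```text
7.0667 [0.5671 0.0263 0.2406] [1.     0.0015 0.0018] [ 0.0018  0.0006 -1.    ] [ 0.3018  0.4529 -2.6176] 0.07042933380898674
[[ 1.     -0.0009 -0.      0.0007]
 [ 0.0008  0.9652  0.2615 -0.0663]
 [-0.0002 -0.2615  0.9652 -0.1425]
 [ 0.      0.      0.      1.    ]] 331.97139276900134 323.0860595370931 200.6472351296433
```

View pics/w3.png

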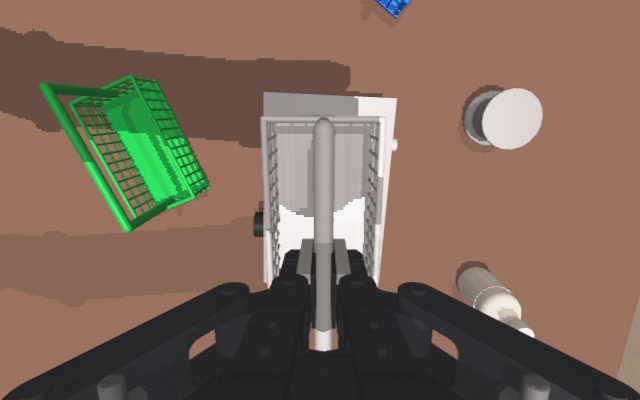

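View pics/s3.png

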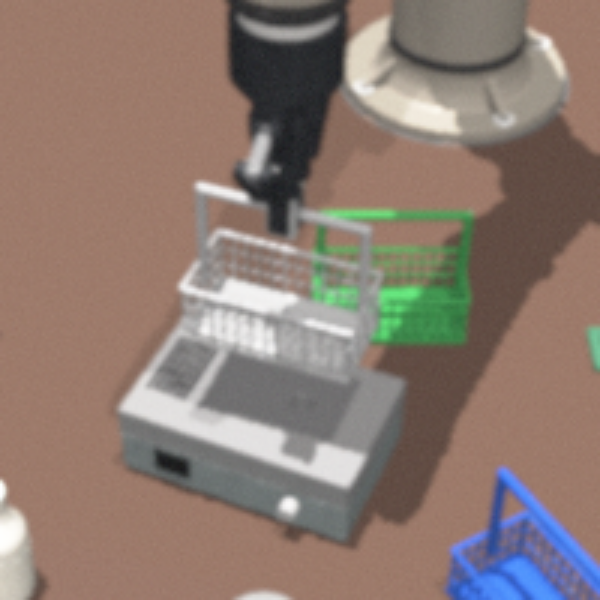

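The basket is lifted and centred in the grip, with the bar at wrist column ~323. Next I carry it to the near side of the prong tips.

```bash
python3 plan.py 1 .472 -.315 .226 -1.5 18
```

```text
1 -0.044 0.158 0.006 0 0.001 0.022; 1 -0.044 0.158 0.006 0 0.001 0.022; 1 -0.043 0.158 0.006 0 0.001 0.022; 1 -0.043 0.158 0.006 0 0.001 0.022; 1 -0.043 0.158 0.006 0 0.001 0.022; 1 -0.043 0.158 0.006 0 0.001 0.022; 1 -0.042 0.158 0.006 0 0.001 0.022; 1 -0.042 0.158 0.006 0 0.001 0.022; 1 -0.042 0.158 0.006 0 0.001 0.022; 1 -0.042 0.159 0.006 0 0.001 0.022; 1 -0.041 0.159 0.006 0 0.001 0.022; 1 -0.041 0.159 0.006 0 0.001 0.022

1 -0.041 0.159 0.006 0 0.001 0.022; 1 -0.041 0.159 0.006 0 0.001 0.022; 1 -0.04 0.159 0.006 0 0.001 0.022; 1 -0.04 0.159 0.006 0 0.001 0.022; 1 -0.04 0.159 0.006 0 0.001 0.022; 1 -0.04 0.159 0.006 0 0.001 0.022
```

>>> {"op": "apply_moves", "data": {
  "moves": "1 -0.044 0.158 0.005 0 0 0.02; 1 -0.044 0.158 0.005 0 0 0.02; 1 -0.043 0.158 0.005 0 0 0.02; 1 -0.043 0.158 0.005 0 0 0.02; 1 -0.043 0.158 0.005 0 0 0.02; 1 -0.043 0.158 0.005 0 0 0.02; 1 -0.042 0.158 0.005 0 0 0.02; 1 -0.042 0.158 0.005 0 0 0.02; 1 -0.042 0.158 0.005 0 0 0.02; 1 -0.042 0.158 0.005 0 0 0.02; 1 -0.042 0.158 0.005 0 0 0.02; 1 -0.042 0.158 0.005 0 0 0.02"
}}

```text
t: 8.17
eef_pos: [0.5028, -0.2016, 0.2316]
tool_rot: [-0.0, 1.0, -0.008, -0.001]
contact_force: [0.2, -0.9, -2.0]
gripper_width: 0.07
```

>>> {"op": "apply_moves", "data": {
  "moves": "1 -0.042 0.158 0.01 0 0 0.02; 1 -0.042 0.158 0.01 0 0 0.02; 1 -0.042 0.158 0.01 0 0 0.02; 1 -0.042 0.158 0.01 0 0 0.02; 1 -0.04 0.158 0.01 0 0 0.02; 1 -0.04 0.158 0.01 0 0 0.02; 1 0 0 0 0 0 0; 1 0 0 0 0 0 0; 1 0 0 0 0 0 0"
}}

```text
t: 8.92
eef_pos: [0.4717, -0.3133, 0.2246]
tool_rot: [-0.0, 1.0, -0.012, -0.001]
contact_force: [-0.4, 0.1, -2.1]
gripper_width: 0.069
```

```bash
python3 w.py w4 stand_seat; python3 - <<'E'
from h import *
p=imaging.read_camera('scene');cv2.imwrite('pics/s4.png',cv2.cvtColor(cv2.resize(p['image'][70:270,130:330],None,fx=3,fy=3),4))
E
```

```text
8.9167 [ 0.4717 -0.3133  0.2246] [ 0.9997 -0.0236 -0.0012] [-0.0012  0.001  -1.    ] [-0.3597  0.1422 -2.1451] 0.06876631093391063
[[ 1.     -0.0009 -0.      0.0007]
 [ 0.0008  0.9652  0.2615 -0.0663]
 [-0.0002 -0.2615  0.9652 -0.1425]
 [ 0.      0.      0.      1.    ]] 331.97139276900134 323.0860595370931 200.6472351296433
stand_seat [471.3 242.8] 0.84 [(0.07, array([ 0.6131, -0.3726])), (0.137, array([ 0.5817, -0.3444])), (0.185, array([ 0.5593, -0.3241])), (0.2, array([ 0.5523, -0.3177]))]
```

View pics/w4.png

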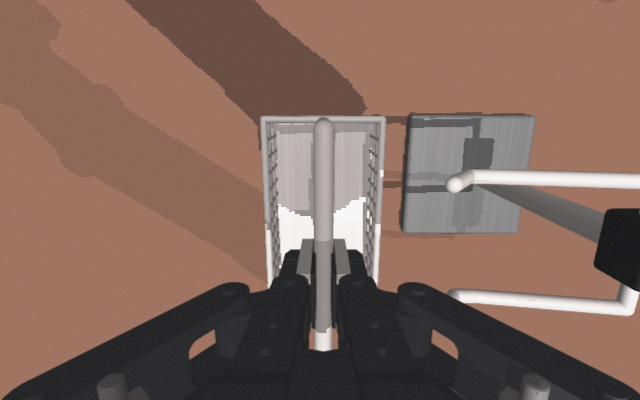

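View pics/s4.png

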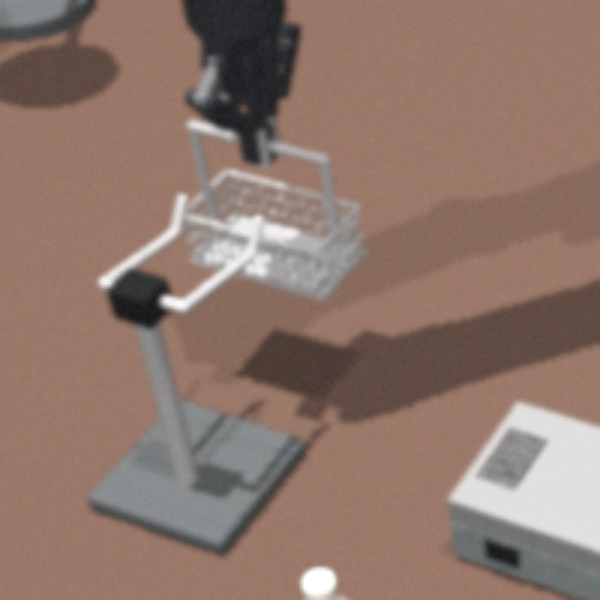

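>>> {"op": "apply_moves", "data": {
  "moves": "1 0.083 0 0 0 0 0; 1 0.083 0 0 0 0 0; 1 0.083 0 0 0 0 0; 1 0.083 0 0 0 0 0; 1 0.083 0 0 0 0 0; 1 0.083 0 0 0 0 0; 1 0.083 0 0 0 0 0; 1 0.083 0 0 0 0 0; 1 0 0 0 0 0 0; 1 0 0 0 0 0 0; 1 0 0 0 0 0 0"
}}

```text
t: 9.98
eef_pos: [0.5509, -0.3163, 0.2252]
tool_rot: [0.0, 1.0, -0.012, -0.0]
contact_force: [0.4, -0.6, -1.9]
gripper_width: 0.075
```

```bash
python3 w.py w5 stand_seat; python3 - <<'E'
from h import *
p=imaging.read_camera('scene');cv2.imwrite('pics/s5.png',cv2.cvtColor(cv2.resize(p['image'][70:270,130:330],None,fx=3,fy=3),4))
E
```

```text
9.9833 [ 0.5509 -0.3163  0.2252] [ 0.9997 -0.0246 -0.0007] [-0.0007 -0.     -1.    ] [ 0.3709 -0.6022 -1.946 ] 0.07515713183025924
[[ 1.     -0.0009 -0.      0.0007]
 [ 0.0008  0.9652  0.2615 -0.0663]
 [-0.0002 -0.2615  0.9652 -0.1425]
 [ 0.      0.      0.      1.    ]] 331.97139276900134 323.0860595370931 200.6472351296433
```

View pics/w5.png

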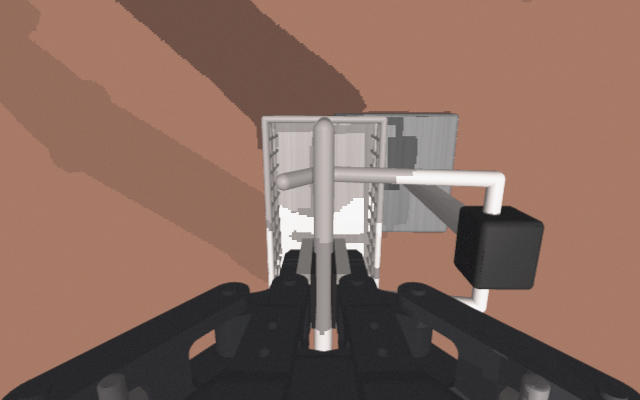

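View pics/s5.png

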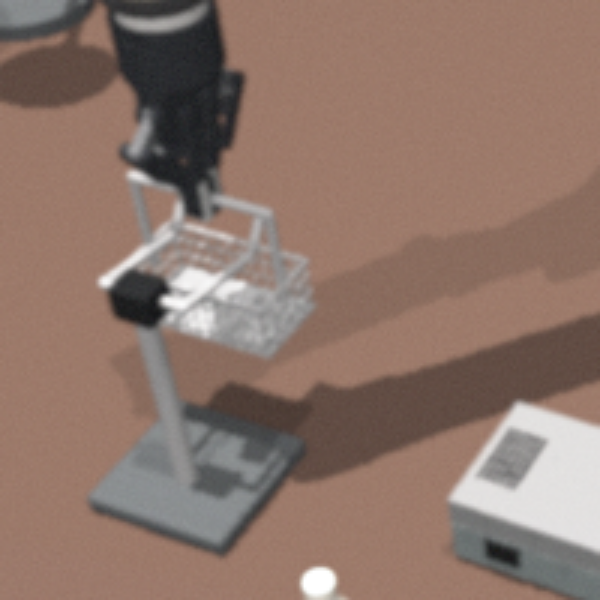

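The bar is over the prongs and just beyond the upturned tips (left prong tip at wrist ~(283,181)). I'm lowering it.

>>> {"op": "apply_moves", "data": {
  "moves": "1 0.02 0 0.05 0 0 0; 1 0 0 0.05 0 0 0; 1 0 0 0.05 0 0 0; 1 0 0 0.05 0 0 0; 1 0 0 0.05 0 0 0; 1 0 0 0.05 0 0 0; 1 0 0 0 0 0 0; 1 0 0 0 0 0 0"
}}

```text
t: 10.8
eef_pos: [0.5536, -0.316, 0.1887]
tool_rot: [-0.0, 1.0, -0.012, -0.0]
contact_force: [-0.4, -0.1, -2.2]
gripper_width: 0.068
```

```bash
python3 w.py w6; python3 - <<'E'
from h import *
p=imaging.read_camera('scene');cv2.imwrite('pics/s6.png',cv2.cvtColor(cv2.resize(p['image'][70:270,130:330],None,fx=3,fy=3),4))
E
```

```text
10.8 [ 0.5536 -0.316   0.1887] [ 0.9997 -0.0239 -0.001 ] [-0.001   0.0003 -1.    ] [-0.4163 -0.0533 -2.1505] 0.0678910690650505
[[ 1.     -0.0009 -0.      0.0007]
 [ 0.0008  0.9652  0.2615 -0.0663]
 [-0.0002 -0.2615  0.9652 -0.1425]
 [ 0.      0.      0.      1.    ]] 331.97139276900134 323.0860595370931 200.6472351296433
```

View pics/s6.png

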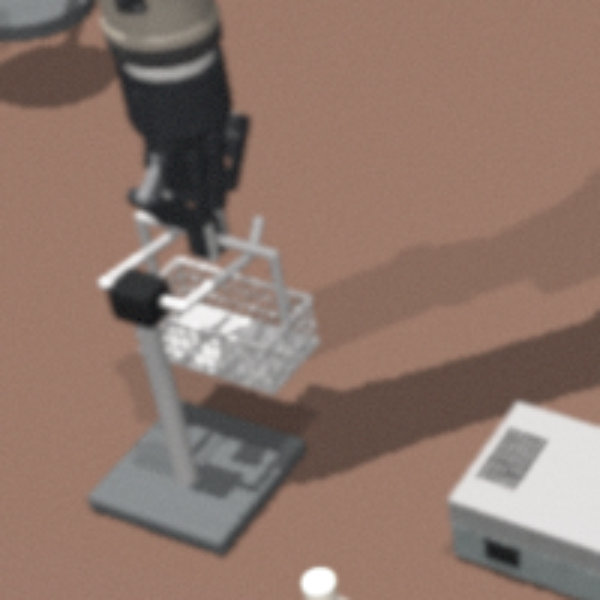

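>>> {"op": "apply_moves", "data": {
  "moves": "1 0 0 0.015 0 0 0; 1 0 0 0.015 0 0 0; 1 0 0 0 0 0 0"
}}

```text
t: 11.15
eef_pos: [0.5543, -0.3164, 0.1864]
tool_rot: [0.0, 1.0, -0.012, 0.001]
contact_force: [0.6, 0.5, 3.0]
gripper_width: 0.07
```

Contact: the force changed from −2.2 N to +3 N, so the bar is seated. Opening part way, then I'll go up.

>>> {"op": "apply_moves", "data": {
  "moves": "0.5 0 0 0 0 0 0; 0 0 0 0 0 0 0; 0 0 0 0 0 0 0; 0 0 0 0 0 0 0; 0 0 0 0 0 0 0; 0 0 0 0 0 0 0"
}}

```text
t: 11.65
eef_pos: [0.5539, -0.3161, 0.1856]
tool_rot: [0.0, 1.0, -0.012, -0.0]
contact_force: [-0.0, -0.4, -0.3]
gripper_width: 0.498
```

```bash
python3 w.py w7; python3 - <<'E'
from h import *
p=imaging.read_camera('scene');cv2.imwrite('pics/s7.png',cv2.cvtColor(cv2.resize(p['image'][70:270,130:330],None,fx=3,fy=3),4))
E
```

```text
11.65 [ 0.5539 -0.3161  0.1856] [ 0.9997 -0.0239 -0.0001] [-0.0001 -0.     -1.    ] [-0.0494 -0.3993 -0.2991] 0.4979838122032745
[[ 1.     -0.0009 -0.      0.0007]
 [ 0.0008  0.9652  0.2615 -0.0663]
 [-0.0002 -0.2615  0.9652 -0.1425]
 [ 0.      0.      0.      1.    ]] 331.97139276900134 323.0860595370931 200.6472351296433
```

View pics/w7.png

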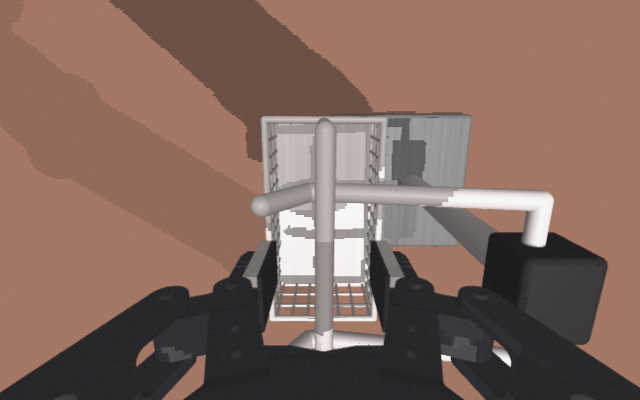

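View pics/s7.png

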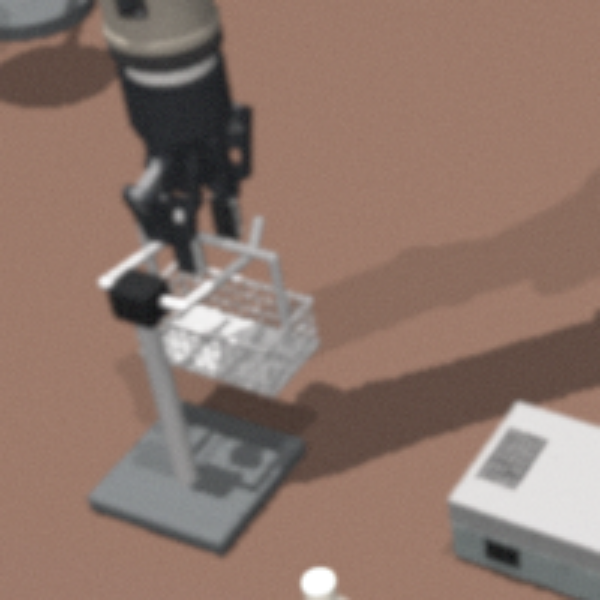

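The basket hangs on both prongs with the fingers clear. I retreat upward, then look at the hole on the way to the stylus.

>>> {"op": "apply_moves", "data": {
  "moves": "0 0 0 -0.1 0 0 0; 0 0 0 -0.15 0 0 0; 0 0 0 -0.2 0 0 0; 0 0 0 -0.2 0 0 0; 0 0 0 -0.2 0 0 0; 0 0 0 0 0 0 0; 0 0 0 0 0 0 0"
}}

```text
t: 12.33
eef_pos: [0.5546, -0.3168, 0.2901]
tool_rot: [0.001, 1.0, -0.012, 0.002]
contact_force: [0.2, 0.3, -0.6]
gripper_width: 0.498
```

```bash
python3 plan.py 0 .565 0.0 .28 0 12;python3 - <<'E'
from h import *
p=imaging.read_camera('scene');cv2.imwrite('pics/s8.png',cv2.cvtColor(cv2.resize(p['image'][70:270,130:330],None,fx=3,fy=3),4))
E
```

```text
0 0.002 -0.22 0.007 0.002 -0.004 -0.029; 0 0.002 -0.22 0.007 0.002 -0.004 -0.029; 0 0.003 -0.22 0.007 0.002 -0.004 -0.029; 0 0.003 -0.22 0.007 0.002 -0.004 -0.029; 0 0.004 -0.22 0.007 0.002 -0.004 -0.029; 0 0.004 -0.22 0.007 0.002 -0.004 -0.029; 0 0.005 -0.22 0.007 0.002 -0.004 -0.029; 0 0.005 -0.22 0.007 0.002 -0.004 -0.029; 0 0.005 -0.22 0.007 0.002 -0.004 -0.029; 0 0.006 -0.22 0.007 0.002 -0.004 -0.029; 0 0.006 -0.22 0.007 0.002 -0.004 -0.029; 0 0.007 -0.22 0.007 0.002 -0.004 -0.029
```

View pics/s8.png

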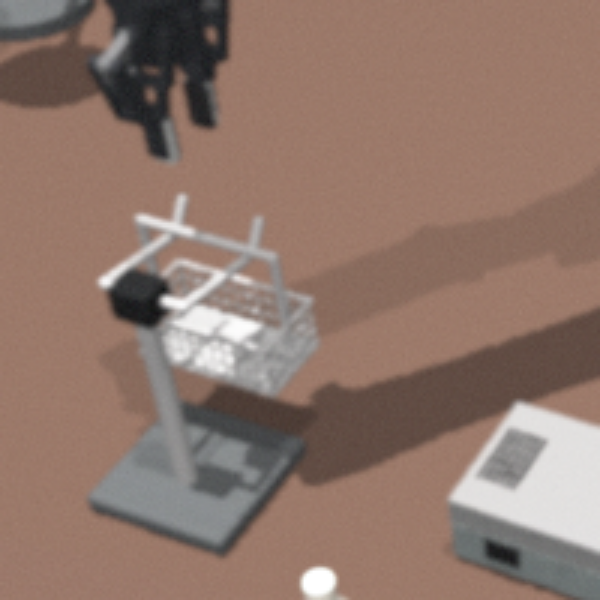

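The basket hangs level on both prongs. Moving over the controller.

>>> {"op": "apply_moves", "data": {
  "moves": "0 0.002 -0.22 0 0 0 -0.03; 0 0.002 -0.22 0 0 0 -0.03; 0 0.003 -0.22 0 0 0 -0.03; 0 0.003 -0.22 0 0 0 -0.03; 0 0.004 -0.22 0 0 0 -0.03; 0 0.004 -0.22 0 0 0 -0.03; 0 0.005 -0.22 0.02 0 0 -0.03; 0 0.005 -0.22 0.02 0 0 -0.03; 0 0.005 -0.22 0.02 0 0 -0.03; 0 0.006 -0.22 0.02 0 0 -0.03; 0 0.006 -0.22 0 0 0 -0.03; 0 0.006 -0.22 0 0 0 -0.03"
}}

```text
t: 13.38
eef_pos: [0.5629, 0.002, 0.277]
tool_rot: [0.0, 1.0, 0.001, -0.001]
contact_force: [0.2, 0.6, 0.7]
gripper_width: 0.498
```

>>> {"op": "apply_moves", "data": {
  "moves": "-1 0 0 0 0 0 0; -1 0 0 0 0 0 0; -1 0 0 0 0 0 0; -1 0 0 0 0 0 0"
}}

```text
t: 13.72
eef_pos: [0.5636, -0.0009, 0.2778]
tool_rot: [0.0, 1.0, -0.0, -0.0]
contact_force: [-0.1, 0.4, 0.3]
gripper_width: 1.002
```

```bash
python3 w.py w9 reset_hole reset_top controller
```

```text
13.7167 [ 0.5636 -0.0009  0.2778] [ 1.     -0.0009 -0.0007] [-0.0007 -0.0007 -1.    ] [-0.0753  0.3713  0.2627] 1.0019937276244701
[[ 1.     -0.0009 -0.      0.0007]
 [ 0.0008  0.9652  0.2615 -0.0663]
 [-0.0002 -0.2615  0.9652 -0.1425]
 [ 0.      0.      0.      1.    ]] 331.97139276900134 323.0860595370931 200.6472351296433
reset_hole [325.3 132.8] 0.68 [(0.07, array([0.5665, 0.0432])), (0.137, array([0.5661, 0.0474])), (0.185, array([0.5658, 0.0505])), (0.2, array([0.5657, 0.0514]))]
reset_top [326.6 130.7] 0.45 [(0.07, array([0.5678, 0.0453])), (0.137, array([0.5672, 0.0492])), (0.185, array([0.5667, 0.0519])), (0.2, array([0.5666, 0.0528]))]
controller [329.1 157.1] 0.94 [(0.07, array([0.5705, 0.018 ])), (0.137, array([0.5693, 0.0271])), (0.185, array([0.5685, 0.0336])), (0.2, array([0.5682, 0.0356]))]
```

View pics/w9.png

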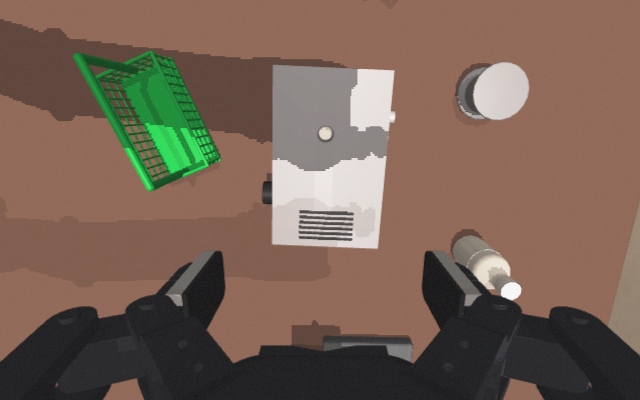

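The round hole shows at wrist (325,133), which gives world (0.566, 0.043). The corner fit agrees within 2 mm. On to the stylus.

>>> {"op": "apply_moves", "data": {
  "moves": "-1 -0.028 -0.24 0 0 0 0; -1 -0.028 -0.24 0 0 0 0; -1 -0.028 -0.24 0 0 0 0; -1 -0.028 -0.24 0 0 0 0; -1 -0.028 -0.24 0 0 0 0; -1 -0.028 -0.24 0 0 0 0; -1 -0.028 -0.24 0 0 0 0; -1 -0.028 -0.24 0 0 0 0; -1 -0.028 -0.24 0 0 0 0; -1 -0.028 -0.24 0 0 0 0; -1 -0.028 -0.24 0 0 0 0"
}}

```text
t: 14.83
eef_pos: [0.5265, 0.3183, 0.2782]
tool_rot: [-0.0, 1.0, 0.0, 0.0]
contact_force: [0.3, 0.5, 0.4]
gripper_width: 1.001
```

>>> {"op": "apply_moves", "data": {
  "moves": "-1 0 0 0 0 0 0; -1 0 0 0 0 0 0; -1 0 0 0 0 0 0"
}}

```text
t: 15.08
eef_pos: [0.527, 0.3163, 0.278]
tool_rot: [0.0, 1.0, 0.0, 0.0]
contact_force: [-0.1, -0.3, -0.6]
gripper_width: 0.999
```

```bash
python3 w.py w10 stylus block stylus_tip
```

```text
15.0833 [0.527  0.3163 0.278 ] [1.     0.0003 0.0001] [ 0.0001 -0.0009 -1.    ] [-0.0682 -0.2797 -0.5575] 0.999068253937902
[[ 1.     -0.0009 -0.      0.0007]
 [ 0.0008  0.9652  0.2615 -0.0663]
 [-0.0002 -0.2615  0.9652 -0.1425]
 [ 0.      0.      0.      1.    ]] 331.97139276900134 323.0860595370931 200.6472351296433
stylus [320.5 130. ] 0.71 [(0.07, array([0.5251, 0.3632])), (0.137, array([0.5255, 0.3669])), (0.185, array([0.5259, 0.3696])), (0.2, array([0.526 , 0.3704]))]
block [321.5 130.8] 0.96 [(0.07, array([0.5261, 0.3624])), (0.137, array([0.5264, 0.3662])), (0.185, array([0.5266, 0.369 ])), (0.2, array([0.5267, 0.3699]))]
```

View pics/w10.png

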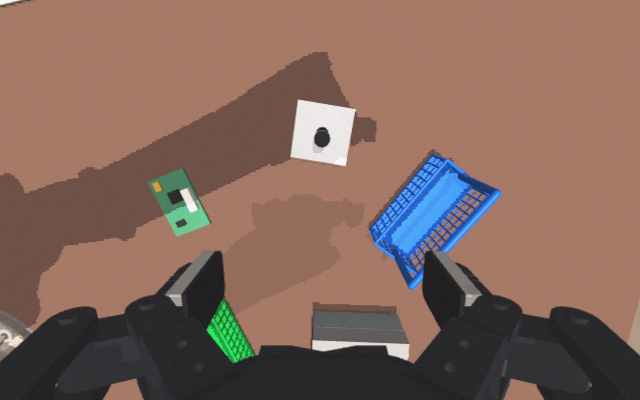

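```bash
python3 - <<'E'
from h import *
o=bot.get_obs();p=imaging.read_camera('wrist')
im=p['image'];cv2.imwrite('pics/w10c.png',cv2.cvtColor(cv2.resize(im[90:175,280:370],None,fx=6,fy=6,interpolation=cv2.INTER_CUBIC),4))
q=[(297,100),(356,109),(345,165),(291,155)]
print('block',np.mean([atz(p,u,.062,o) for u in q],0))
print('top',atz(p,(322,138),.137,o))
S=imaging.read_camera('scene');print(atz(S,(488.9,240.4),.137),atz(S,(482.6,262.9),.062))
E
```

```text
block [0.52716513 0.35940142 0.062     ]
top [0.52708634 0.35989899 0.137     ]
[0.52583001 0.36019128 0.137     ] [0.52300532 0.3623152  0.062     ]
```

View pics/w10c.png

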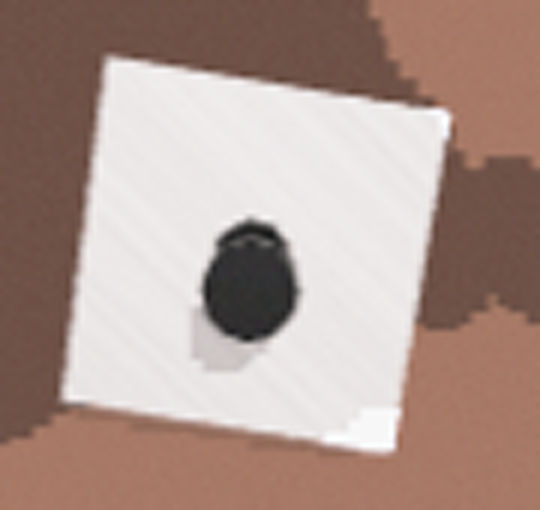

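The stylus stands upright at (0.5265, 0.360); wrist and scene cameras agree within 2 mm. Moving over it and descending.

>>> {"op": "apply_moves", "data": {
  "moves": "-1 0 -0.182 0 0 0 0; -1 0 -0.182 0 0 0 0; -1 0 0 0.16 0 0 0; -1 0 0 0.165 0 0 0; -1 0 0 0.165 0 0 0; -1 0 0 0.165 0 0 0; -1 0 0 0.165 0 0 0; -1 0 0 0.165 0 0 0; -1 0 0 0.16 0 0 0; -1 0 0 0.16 0 0 0; -1 0 0 0.16 0 0 0; -1 0 0 0.16 0 0 0"
}}

```text
t: 16.38
eef_pos: [0.5268, 0.3608, 0.0824]
tool_rot: [-0.0, 1.0, 0.0, 0.0]
contact_force: [0.4, 0.0, -0.8]
gripper_width: 1.0
```

>>> {"op": "apply_moves", "data": {
  "moves": "-1 0 0 0 0 0 0; -1 0 0 0 0 0 0"
}}

```text
t: 16.55
eef_pos: [0.5262, 0.3604, 0.0826]
tool_rot: [0.001, 1.0, 0.0, -0.001]
contact_force: [-0.2, 0.2, 0.5]
gripper_width: 1.005
```

```bash
python3 w.py w11
```

```text
16.55 [0.5262 0.3604 0.0826] [ 1.      0.0008 -0.0015] [-0.0015 -0.0014 -1.    ] [-0.1525  0.1599  0.5002] 1.0045572008568775
[[ 1.     -0.0009 -0.      0.0007]
 [ 0.0008  0.9652  0.2615 -0.0663]
 [-0.0002 -0.2615  0.9652 -0.1425]
 [ 0.      0.      0.      1.    ]] 331.97139276900134 323.0860595370931 200.6472351296433
```

View pics/w11.png

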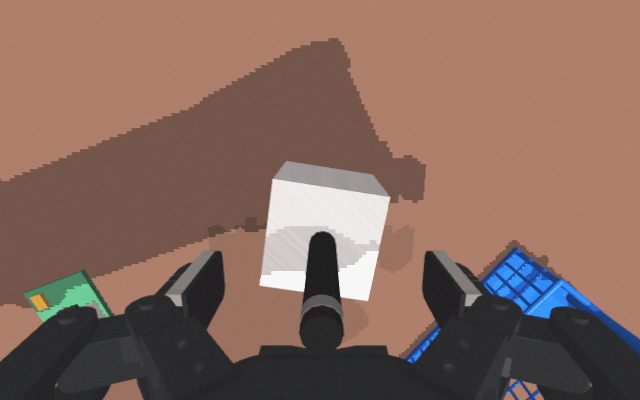

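The handle (wrist ~(322,300)) is centred between the pads. Closing.

>>> {"op": "apply_moves", "data": {
  "moves": "1 0 0 0 0 0 0; 1 0 0 0 0 0 0; 1 0 0 0 0 0 0; 1 0 0 0 0 0 0; 1 0 0 0 0 0 0; 1 0 0 0 0 0 0; 1 0 0 0 0 0 0; 1 0 0 0 0 0 0; 1 0 0 0 0 0 0; 1 0 0 0 0 0 0",
  "force": 80
}}

```text
t: 17.43
eef_pos: [0.5266, 0.3612, 0.0834]
tool_rot: [-0.0, 1.0, 0.001, 0.0]
contact_force: [-1.1, -0.4, 4.3]
gripper_width: 0.146
```

>>> {"op": "apply_moves", "data": {
  "moves": "1 0 0 -0.08 0 0 0; 1 0 0 -0.1 0 0 0; 1 0 0 -0.1 0 0 0; 1 0 0 -0.1 0 0 0; 1 0 0 -0.1 0 0 0; 1 0 0 -0.1 0 0 0; 1 0 0 -0.1 0 0 0; 1 0 0 -0.1 0 0 0; 1 0 0 -0.1 0 0 0; 1 0 0 -0.1 0 0 0; 1 0 0 0 0 0 0; 1 0 0 0 0 0 0"
}}

```text
t: 18.43
eef_pos: [0.5268, 0.3613, 0.2015]
tool_rot: [-0.001, 1.0, 0.001, 0.001]
contact_force: [-0.8, -0.3, -0.3]
gripper_width: 0.146
```

```bash
python3 w.py w12 stylus_tip; python3 - <<'E'
from h import *
p=imaging.read_camera('scene');cv2.imwrite('pics/s12.png',cv2.cvtColor(cv2.resize(p['image'][150:300,420:570],None,fx=4,fy=4),4))
print([(r['location'],r['score']) for r in nets.spot_point(p,'stylus_tip')[:2]])
E
```

```text
18.4333 [0.5268 0.3613 0.2015] [1.     0.0013 0.001 ] [ 0.001  0.001 -1.   ] [-0.7709 -0.3491 -0.2623] 0.14567314569388543
[[ 1.     -0.0009 -0.      0.0007]
 [ 0.0008  0.9652  0.2615 -0.0663]
 [-0.0002 -0.2615  0.9652 -0.1425]
 [ 0.      0.      0.      1.    ]] 331.97139276900134 323.0860595370931 200.6472351296433
stylus_tip [324.2 212.6] 0.65 [(0.07, array([0.5286, 0.3428])), (0.137, array([0.5283, 0.3635])), (0.185, array([0.5281, 0.3783])), (0.2, array([0.528, 0.383]))]
[([487.8, 237.3], 0.61)]
```

View pics/w12.png

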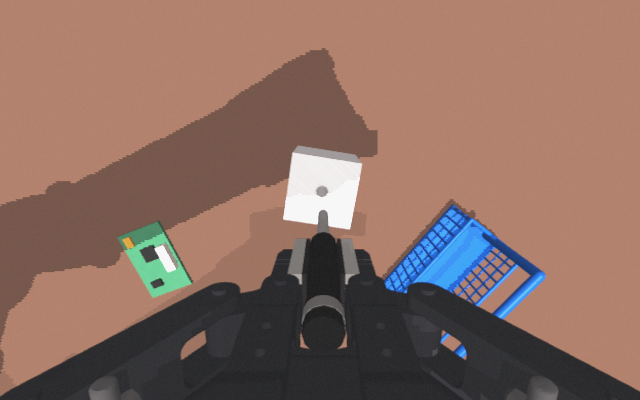

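View pics/s12.png

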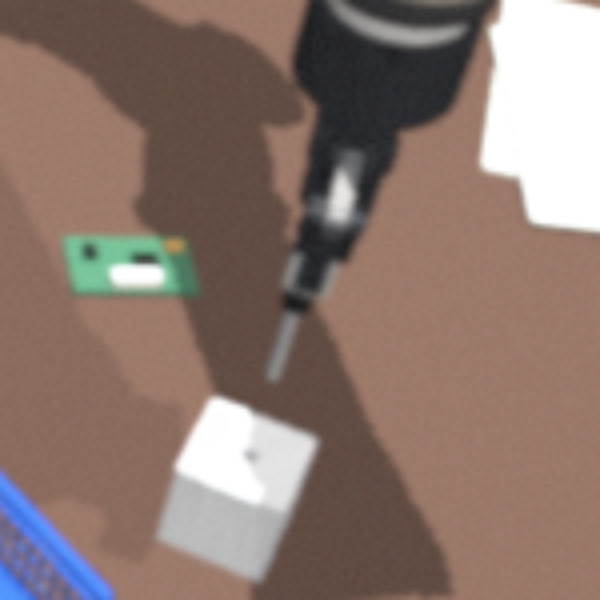

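```bash
python3 - <<'E'
from h import *
np.set_printoptions(precision=4,suppress=True)
o=bot.get_obs();p=imaging.read_camera('wrist');S=imaging.read_camera('scene')
print(o['eef_pos'],atz(p,(322.8,211.5),.1255,o),atz(S,(488,245),.1255),tri([ray(p,(322.8,211.5),o),ray(S,(488,245))]))
E
python3 plan.py 1 .566 .0433 .185 0 14
```

```text
[0.526  0.3608 0.1997] [0.5264 0.3606 0.1255] [0.5282 0.3612 0.1255] (array([0.5266, 0.3608, 0.1242]), [np.float64(0.0005616253939401825), np.float64(0.0005616253939401951)])
1 0.023 0.189 0.009 0.001 0.001 0.001; 1 0.023 0.189 0.009 0.001 0.001 0.001; 1 0.023 0.189 0.009 0.001 0.001 0.001; 1 0.024 0.189 0.009 0.001 0.001 0.001; 1 0.024 0.189 0.009 0.001 0.001 0.001; 1 0.024 0.189 0.009 0.001 0.001 0.001; 1 0.024 0.189 0.009 0.001 0.001 0.001; 1 0.024 0.189 0.009 0.001 0.001 0.001; 1 0.024 0.189 0.009 0.001 0.001 0.001; 1 0.024 0.189 0.009 0.001 0.001 0.001; 1 0.024 0.189 0.009 0.001 0.001 0.001; 1 0.024 0.189 0.009 0.001 0.001 0.001

1 0.024 0.189 0.009 0.001 0.001 0.001; 1 0.024 0.189 0.009 0.001 0.001 0.001
```

The tip lies straight below the TCP, 75.5 mm down. I carry it over the hole with the tip ~45 mm above the controller top.

>>> {"op": "apply_moves", "data": {
  "moves": "1 0.024 0.189 0 0 0 0; 1 0.024 0.189 0 0 0 0; 1 0.024 0.189 0 0 0 0; 1 0.024 0.189 0 0 0 0; 1 0.024 0.189 0 0 0 0; 1 0.024 0.189 0 0 0 0; 1 0.024 0.189 0 0 0 0; 1 0.024 0.189 0 0 0 0; 1 0.024 0.189 0.02 0 0 0; 1 0.024 0.189 0.03 0 0 0; 1 0.024 0.189 0.03 0 0 0; 1 0.024 0.189 0.03 0 0 0"
}}

```text
t: 19.73
eef_pos: [0.5613, 0.0878, 0.1871]
tool_rot: [0.0, 1.0, 0.001, -0.0]
contact_force: [0.9, 0.6, 0.1]
gripper_width: 0.143
```

>>> {"op": "apply_moves", "data": {
  "moves": "1 0.024 0.189 0 0 0 0; 1 0.024 0.189 0 0 0 0; 1 0 0 0.1 0 0 0; 1 0 0 0.1 0 0 0; 1 0 0 0 0 0 0; 1 0 0 0 0 0 0; 1 0 0 0 0 0 0"
}}

```text
t: 20.32
eef_pos: [0.5671, 0.0449, 0.1633]
tool_rot: [-0.0, 1.0, 0.002, -0.0]
contact_force: [0.4, 0.2, -0.7]
gripper_width: 0.144
```

```bash
python3 w.py w13 reset_hole stylus_tip; python3 - <<'E'
from h import *
a=cv2.imread('pics/w13.png');cv2.imwrite('pics/w13c.png',cv2.resize(a[120:270,260:390],None,fx=4,fy=4,interpolation=cv2.INTER_CUBIC))
p=imaging.read_camera('scene');cv2.imwrite('pics/s13.png',cv2.cvtColor(cv2.resize(p['image'][160:280,270:390],None,fx=5,fy=5),4))
E
```

```text
20.3167 [0.5671 0.0449 0.1633] [ 1.      0.0031 -0.0006] [-0.0006  0.0002 -1.    ] [ 0.3613  0.222  -0.7391] 0.14367786522221448
[[ 1.     -0.0009 -0.      0.0007]
 [ 0.0008  0.9652  0.2615 -0.0663]
 [-0.0002 -0.2615  0.9652 -0.1425]
 [ 0.      0.      0.      1.    ]] 331.97139276900134 323.0860595370931 200.6472351296433
reset_hole [321.9 206.2] 0.86 [(0.07, array([0.5669, 0.0431])), (0.137, array([0.5671, 0.0624])), (0.185, array([0.5673, 0.0763])), (0.2, array([0.5673, 0.0806]))]
stylus_tip [323.7 211.3] 0.86 [(0.07, array([0.5682, 0.0391])), (0.137, array([0.5681, 0.0596])), (0.185, array([0.5679, 0.0742])), (0.2, array([0.5679, 0.0788]))]
```

View pics/w13c.png

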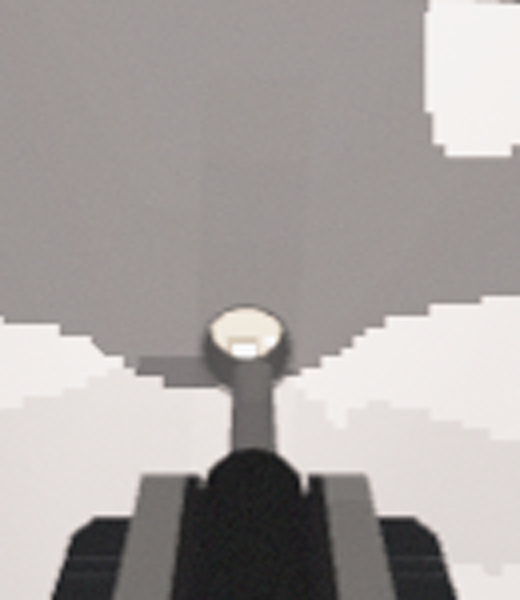

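View pics/s13.png

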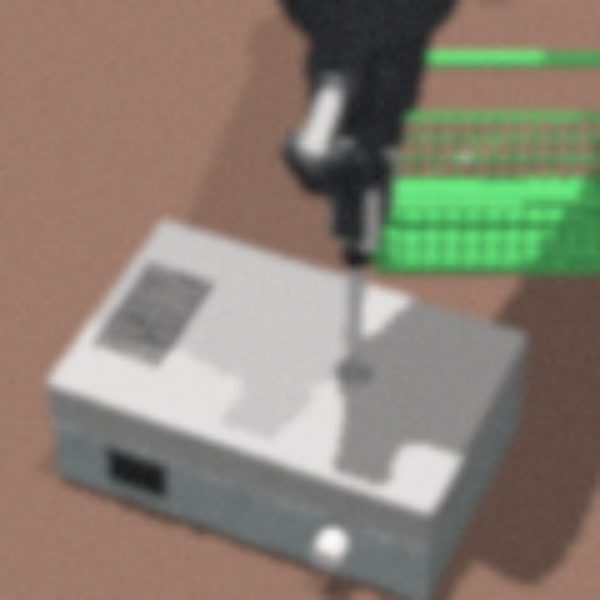

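The tip hovers ~18 mm above the hole (hole centre at wrist ~(322,205)), with under 2 mm of sideways error. I correct y by 1.5 mm and go in.

>>> {"op": "apply_moves", "data": {
  "moves": "1 -0.002 0.012 0.03 0 0 0; 1 0 0 0.06 0 0 0; 1 0 0 0.06 0 0 0; 1 0 0 0.06 0 0 0; 1 0 0 0.06 0 0 0; 1 0 0 0 0 0 0; 1 0 0 0 0 0 0"
}}

```text
t: 21.1
eef_pos: [0.5665, 0.042, 0.1303]
tool_rot: [0.0, 1.0, 0.001, -0.001]
contact_force: [-0.8, -0.0, 0.3]
gripper_width: 0.141
```

```bash
python3 w.py w14; python3 - <<'E'
from h import *
a=cv2.imread('pics/w14.png');cv2.imwrite('pics/w14c.png',cv2.resize(a[120:270,260:390],None,fx=4,fy=4,interpolation=cv2.INTER_CUBIC))
E
```

```text
21.1 [0.5665 0.042  0.1303] [ 1.      0.0011 -0.0015] [-0.0015 -0.0004 -1.    ] [-0.766  -0.0255  0.3016] 0.14114656786411522
[[ 1.     -0.0009 -0.      0.0007]
 [ 0.0008  0.9652  0.2615 -0.0663]
 [-0.0002 -0.2615  0.9652 -0.1425]
 [ 0.      0.      0.      1.    ]] 331.97139276900134 323.0860595370931 200.6472351296433
```

View pics/w14c.png

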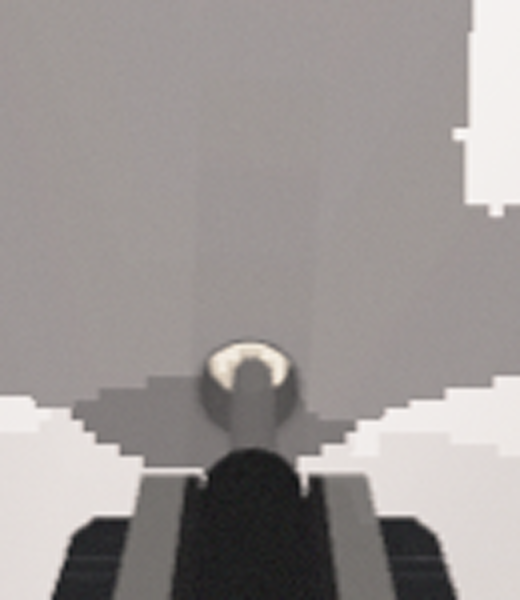

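The tip is inside the hole with no contact yet. Pressing.

>>> {"op": "apply_moves", "data": {
  "moves": "1 0 0 0.025 0 0 0; 1 0 0 0.025 0 0 0; 1 0 0 0.025 0 0 0; 1 0 0 0.025 0 0 0; 1 0 0 0 0 0 0; 1 0 0 0 0 0 0; 1 0 0 0 0 0 0"
}}

```text
t: 21.73
eef_pos: [0.5678, 0.0421, 0.12]
tool_rot: [-0.0, 1.0, 0.001, 0.001]
contact_force: [-2.5, 0.2, 7.3]
gripper_width: 0.142
```

>>> {"op": "apply_moves", "data": {
  "moves": "1 0 0 0.008 0 0 0; 1 0 0 0.008 0 0 0; 1 0 0 0 0 0 0; 1 0 0 0 0 0 0; 1 0 0 0 0 0 0"
}}

```text
t: 22.15
eef_pos: [0.5682, 0.0422, 0.1196]
tool_rot: [-0.001, 1.0, 0.0, 0.001]
contact_force: [-5.0, -0.2, 20.8]
gripper_width: 0.141
```

```bash
python3 w.py w15; python3 - <<'E'
from h import *
a=cv2.imread('pics/w15.png');cv2.imwrite('pics/w15c.png',cv2.resize(a[120:270,260:390],None,fx=4,fy=4,interpolation=cv2.INTER_CUBIC))
p=imaging.read_camera('scene');save(p,'s15')
E
```

```text
22.15 [0.5682 0.0422 0.1196] [1.     0.0009 0.0024] [ 0.0024  0.0014 -1.    ] [-5.0075 -0.1846 20.8105] 0.14072263415256617
[[ 1.     -0.0009 -0.      0.0007]
 [ 0.0008  0.9652  0.2615 -0.0663]
 [-0.0002 -0.2615  0.9652 -0.1425]
 [ 0.      0.      0.      1.    ]] 331.97139276900134 323.0860595370931 200.6472351296433
```

View pics/w15c.png

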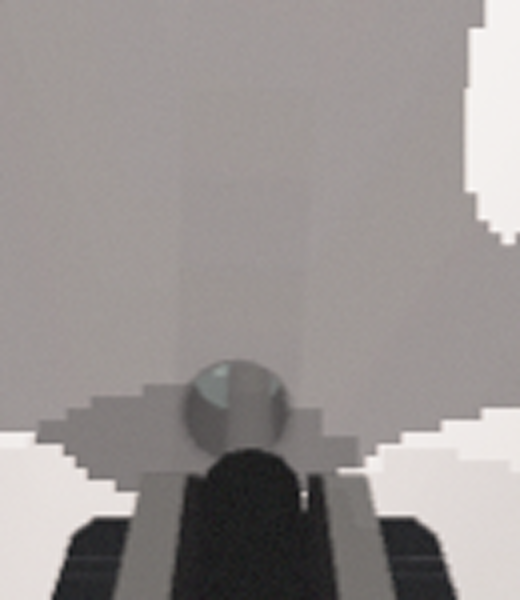

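View pics/s15.png

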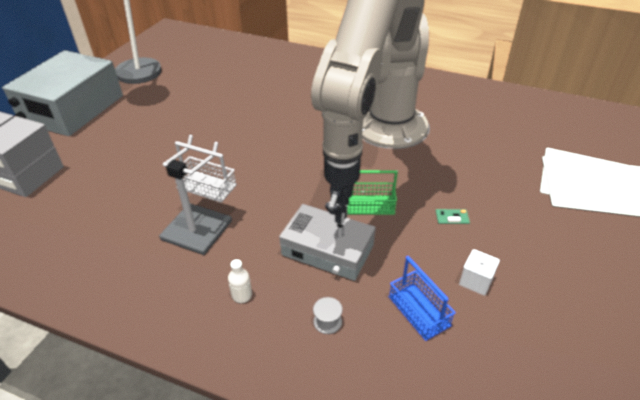

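>>> {"op": "apply_moves", "data": {
  "moves": "1 -0.005 0 0 0 0 0; 1 0 0 0 0 0 0; 1 0 0 0 0 0 0; 1 0 0 0 0 0 0; 1 0 0 0 0 0 0; 1 0 0 0 0 0 0"
}}

```text
t: 22.75
eef_pos: [0.5681, 0.0422, 0.1196]
tool_rot: [-0.001, 1.0, 0.0, 0.002]
contact_force: [-4.2, -0.9, 19.8]
gripper_width: 0.138
```

The readings are steady: about 20 N on the stop, tip at 44 mm height, basket level on the prongs at scene ~(205,175). Handing in.

```bash
python3 -c "
from station import bot
print(bot.hand_in());o=bot.get_obs();print(o['t'],o['eef_pos'],o['contact_force'],o['gripper_width'])"
```

```text
the job is handed in; nothing more can be done
None
the job is handed in; nothing more can be done
```

I hung the steel basket by its handle over both prongs of the stand and let go. I then took the stylus from its block and pushed the reset button down through the hole. I handed the job in at about 22.8 s, still gripping the stylus and pressing the button; the hand-in gives no verdict.

**Button:** The stylus tip stood about 44 mm above the bench, which is the fully-down depth. The force was about 20 N, against about 5 N for the spring alone, and it rose steeply, so the button is against its stop. I did not read its travel directly.

**Basket:** In the last scene image it hangs level on both prongs, with nothing touching it.

**Bystanders:** The spool, bottle and board show no movement in that image.

**Small disagreements:** There was a steady sideways force of 4–5 N on the tool, probably the shaft touching the hole wall. The gripper opening crept from 0.146 to 0.138 while holding the stylus. The handle had not visibly slipped in the fingers in the last close-up.

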